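# Open the dust gate past half to full and start the extraction

## Task

Get the dust extraction running for carving: with a fingertip, push the orange knob of the dust gate's lever from closed, past the half-open notch and all the way to its fully open stop. Then press the green start button down and move clear. Only push and press: pick nothing up, do not press the red stop button, and leave the mallet, jar, gouge and carved panel where they are.

Things in the scene. Friction and masses are not known exactly. Their poses are not given: they have to be found in the camera images.
- dustbox: Fixed green dust box, 280 x 200 x 50 mm high. Origin on the bench under the lever's pivot; it spans -135 to +145 mm along its own x (roughly away from the robot) and +-100 mm along its y; z up. On top: a dark round port (65 mm), covered by a swing gate, and three dots by the knob's places: white closed, yellow half open, blue fully open.
- gate_pivot (a point): The vertical pivot axis of the gate lever, 61.5 mm above the bench.
- gate_knob (a point): Middle of the upright orange knob on the lever's end (a cylinder of 22 mm diameter and 50 mm height, standing from 61.5 to 111.5 mm above the bench), 110 mm from the pivot axis. Moves with the lever. The lever is a flat steel bar, 22 mm wide, whose top is 61.5 mm above the bench.
- knob_full_open (a point): Fixed point: where the middle of the knob is when the gate is fully open, at its second stop.
- gate (a joint): Lever angle in rad about the vertical pivot: 0 closed, 0.5 first detent (half open), 1.0 second, hard stop (fully open). Grows counterclockwise from above: the knob goes left to right seen from the robot. A spring holds it at 0, 0.5 and 1.0; pushing the knob out of 0, and again out of 0.5, takes about 5 to 8 N at first, then less; past about 0.33 it snaps on to 0.5, past 0.83 to the stop.
- switchbox: Fixed grey switch box on the bench, 75 x 140 x 45 mm high (x, y, z in its own frame), with the green start and the red stop button on top. Origin on the bench under its centre.
- start_top (a point): Centre of the top face of the green start button (32 mm diameter). It springs back when let go.
- start (a joint): Travel of the green start button in m: 0 up, 0.006 fully down (about 5 N, pressed straight down). It counts as pressed beyond 0.004.
- stop_top (a point): Centre of the top face of the red stop button, of the same size, 68 mm from the green one. Not to be pressed.
- stop (a joint): Travel of the red stop button in m, 0 up, 0.006 down.
- mallet_mid (a point): Loose wooden carver's mallet standing on its head, handle up: 100 mm diameter below, 247 mm tall. The point is on its axis, 100 mm above its foot.
- jar_mid (a point): Loose amber jar of wax with a brass lid beside the dust box, 60 mm diameter, 80 mm tall. The point is at its centre.
- gouge_grip (a point): Loose carving tool with a wooden handle, 210 mm long, lying on the bench. The point is in the middle of its handle.
- panel_mid (a point): Loose carved wooden panel lying flat, 100 x 150 x 24 mm. The point is at its centre.

How it is judged:
By the outcome, as a careful person would: the job done as asked, in the order asked, and still so for the second after the job is handed in, with the robot touching nothing.
It also fails if it takes over 40 s, if anything falls off the work surface, if the arm or the gripper's body presses on something with over 40 N, if the wrist force passes 120 N, or if a joint passes its speed limit or range.

## Robot

A 6-joint arm with a two-finger parallel gripper is mounted at the origin on the work surface. World frame = base frame: x ahead of the robot, y to its left, z up, the work surface at z = 0. Lengths are in m, angles in rad, forces in N, time in s.
With the tool pointing down it reaches from about 0.35 to 0.8 m from the base axis. Payload 7.3 kg.
Tool frame: the origin (TCP) lies between the finger pads; the fingertips stand 25 mm ahead of it and the grasp point (between the pads) lies 6 mm ahead of it (r.tip_extent is the distance from the TCP to the fingertips, in m); z points along the fingers, y is the direction in which the jaws open and shut (so a half turn about z gives the same grasp; the last joint's range is limited). The gripper opens to 85 mm and grips with 20 to 120 N. Pads are 22 mm wide; open, the fingers measure 114 mm over their backs; the gripper's body (76 mm by 85 mm) begins 54 mm behind the grasp point. The pads swing forward as they close: fully open they stand 13 mm farther back than shut.
Start: joints at [-1.336, 0.342, 1.524, -0, 1.275, -0.146], TCP at [0.195, -0.487, 0.226] pointing down, gripper open.
Joint ranges: [-2.53, 2.53], [-0.77, 2.02], [0.04, 2.7], [-1, 4.14], [0.28, 2.66], [-3.11, 3.11]. Speed limits (rad/s): [2.57, 2.57, 3.14, 3.14, 3.14, 3.14].

## Interface

Orientations are given as a unit quaternion [x, y, z, w].
In Python, from workcell import r, command_gripper, optics gives the robot as it stands. The module is installed in compiled form; this text tells all that it offers. Calls block until the motion is done:
- r.reach(position, orientation): joint-space move of the TCP to a pose.
- r.move_straight(position, orientation=None, speed=0.15, max_force=None): straight line of the TCP; orientation=None keeps the orientation; speed is the mean speed in m/s. With max_force (N) it stops when the force on the tool has changed by that much, and returns True; else False.
- r.movej(angles): joint-space move.
- command_gripper(opening, force=None): finger opening in m; force is the grip in N (None keeps the last); returns when the fingers have stopped.
- r.hold(seconds).
- r.solve_ik(position, orientation): joint angles nearest the present ones, or None.
- r.read_state(): the state.
- optics.get_image(name): name is "scene" or "top" or "wrist"; returns (picture, depth): 420x560x3 uint8, red, green, blue; 420x560 float32, m along the optical axis (not along the pixel's ray), 0 where there is no reading.
- optics.camera_model(name): a dict with "K" (3x3 intrinsics, pixels), "R" (3x3) and "t" (3): a world point X has camera coordinates R X + t; the wrist camera has in their place "tool_from_camera" (4x4, takes a point from camera to tool coordinates, whose origin is the TCP and whose axes are the flange's). Camera axes: x right, y down, z forward; pixel columns grow to the right and rows downward; lengths in m; the calibration is good to about 2 mm. The wrist camera is an equidistant fisheye: a pixel r from the principal point sees the ray r / f radians off the axis. A picture is of the moment at which its call begins: read the wrist's pose just before it. camera_model takes no time and is no camera call.
A pose or a line that the arm cannot do raises r.PlanningError and nothing moves.
- r.finish_job(): hands the job in, once; it reports no verdict.
The state is a dict: "time_s": time; "joint_positions": joint angles; "dq": joint speeds; "tau": joint torques, N m; "eef_pos": TCP position; "eef_rot": TCP orientation; "contact_force": force on the tool from outside, world axes, zero at the start; "torque": the same for the moment, N m; "grip_width": finger opening in m.
Only numpy, scipy, OpenCV 4.12 (cv2) and the standard library are available. Lean on these libraries where they do the work, as an engineer would, in place of code of your own. Each camera call takes 0.05 s, during which the arm holds its last target. There are 200 camera calls.

## Working session

There is one attempt and no reset: what is moved stays moved. The work goes in short steps, each a Python script; the robot and the scene stay as the last script left them, time stands still between calls to the robot, and variables do not carry over. Pictures are saved under pics/ and viewed, about 8 in all and at most 12, crops included, and the job is handed in when it is done.

```bash
mkdir -p pics; python3 - <<'E'
from workcell import r,command_gripper,optics
import cv2,numpy as np
for n in("scene","top"):
    p,d=optics.get_image(n); cv2.imwrite(f"pics/{n}0.png",p[:,:,::-1]); np.savez(f"{n}0.npz",p=p,d=d,**optics.camera_model(n))
    print(n,optics.camera_model(n))
s=r.read_state();print(s["time_s"],s["eef_pos"],s["eef_rot"],r.tip_extent)
E
```

```text
scene {'K': array([[419.95843917,   0.        , 281.00907414],
       [  0.        , 419.95843917, 215.64188354],
       [  0.        ,   0.        ,   1.        ]]), 'R': array([[-0.12784533,  0.99179206, -0.00202194],
       [ 0.55172249,  0.06942447, -0.83113328],
       [-0.82417102, -0.10737206, -0.55606958]]), 't': array([ 0.09895698, -0.20003159,  1.57361606])}
top {'K': array([[476.82790089,   0.        , 279.51045746],
       [  0.        , 476.82790089, 203.64574903],
       [  0.        ,   0.        ,   1.        ]]), 'R': array([[ 0.01796977, -0.99976896,  0.01179503],
       [-0.99046851, -0.0194114 , -0.13636472],
       [ 0.13656218, -0.00923216, -0.99058848]]), 't': array([-0.03896413,  0.50229271,  1.42573778])}
0.1 [ 0.19505943 -0.48702973  0.2251029 ] [ 9.81928708e-01  1.89249934e-01 -2.59427380e-05 -6.88224239e-04] 0.025
```

View pics/scene0.png

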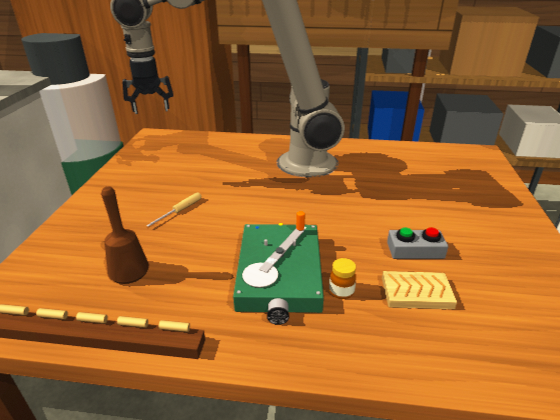

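View pics/top0.png

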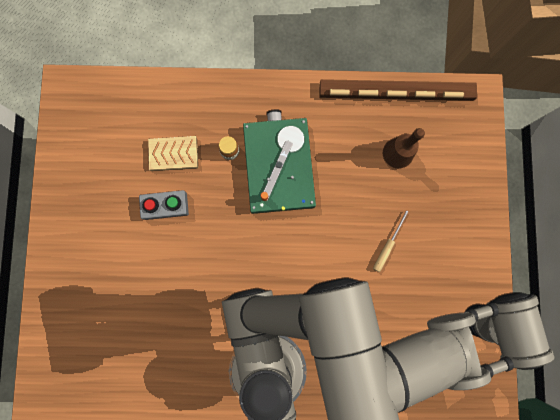

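The top view (up = +x, left = +y) shows the knob at about (265,196), the yellow dot at (283,208), blue near (304,201), green button at (172,202), red at (149,205) and jar at (228,148). The knob's path looks free. Next I localise these.

```bash
cat > h.py <<'E'
import numpy as np,cv2
def atz(c,u,v,z):
    K,R,t=c["K"],c["R"],c["t"]; C=-R.T@t; d=R.T@np.linalg.inv(K)@[u,v,1]; return C+d*(z-C[2])/d[2]
def pts(c,m):
    v,u=np.nonzero(m&(c["d"]>0)); z=c["d"][v,u]; P=np.linalg.inv(c["K"])@np.array([u*z,v*z,z]); return (c["R"].T@(P-c["t"][:,None])).T
E
python3 - <<'E'
from h import *
for n,box in(("top",(215,320,110,220)),("scene",(230,330,205,320))):
    c=np.load(n+"0.npz"); H=cv2.cvtColor(c["p"],cv2.COLOR_RGB2HSV).astype(int); h,s,v=H[...,0],H[...,1],H[...,2]
    roi=np.zeros(h.shape,bool); roi[box[2]:box[3],box[0]:box[1]]=1
    def rep(l,m):
        k,_,st,ce=cv2.connectedComponentsWithStats(m.astype(np.uint8))
        L=cv2.connectedComponents(m.astype(np.uint8))[1]
        for i in range(1,k):
            if st[i,4]<4: continue
            P=pts(c,L==i); print(n,l,st[i,4],ce[i].round(1),"med",np.median(P,0).round(4),"max z",P[:,2].max().round(3), "top",np.median(P[P[:,2]>P[:,2].max()-.006],0).round(4))
    X=pts(dict(K=c["K"],R=c["R"],t=c["t"],d=np.where(c["d"]>0,c["d"],9)),np.ones(h.shape,bool)).reshape(420,560,3)
    onbox=roi&(X[...,2]>.04)&(X[...,2]<.13)&(abs(X[...,1])<.16)
    rep("orange",onbox&(h>3)&(h<14)&(s>190)&(v>120)&(X[...,2]>.065))
    flat=onbox&(X[...,2]<.058)
    rep("yellow",flat&(h>18)&(h<35)&(s>130)&(v>110)); rep("blue",flat&(h>95)&(h<130)&(s>110)&(v>80)); rep("white",flat&(s<60)&(v>130))
    sw=(X[...,1]>.15)&(X[...,2]>.03)&(X[...,2]<.1)&(X[...,0]<.75)&(X[...,0]>.3)
    rep("green",sw&(h>50)&(h<85)&(s>120)&(v>60)); rep("red",sw&((h<5)|(h>172))&(s>150)&(v>80))
    g=onbox&(h>55)&(h<90)&(s>80)&(abs(X[...,2]-.05)<.008)
    r=cv2.minAreaRect(X[g][:,:2].astype(np.float32)*1000);print(n,"box",r,cv2.boxPoints(r).round(0).tolist())
    st=onbox&(s<50)&(X[...,2]>.056)&(X[...,2]<.068); print(n,"steel",cv2.fitLine(X[st][:,:2].astype(np.float32),cv2.DIST_HUBER,0,.01,.01).ravel(),st.sum())
E
```

```text
top orange 5 [261.8 197.2] med [0.5101 0.0226 0.1107] max z 0.116 top [0.5109 0.0253 0.1135]
top yellow 8 [282.9 207.9] med [ 0.4876 -0.0401  0.0525] max z 0.055 top [ 0.4876 -0.0401  0.0525]
top blue 10 [303.  200.8] med [ 0.5103 -0.1004  0.0517] max z 0.054 top [ 0.5105 -0.1004  0.0517]
top white 76 [274.9 115.9] med [ 0.7776 -0.0103  0.0455] max z 0.053 top [ 0.7739 -0.0088  0.0503]
top white 8 [303.1 120.9] med [ 0.7613 -0.0976  0.0528] max z 0.057 top [ 0.7581 -0.0989  0.0552]
top white 7 [246.6 125.9] med [0.7412 0.0757 0.0516] max z 0.057 top [0.741  0.0757 0.0539]
top white 60 [284.4 132.2] med [ 0.7229 -0.0395  0.0558] max z 0.058 top [ 0.7223 -0.0395  0.0559]
top white 43 [295.1 132.6] med [ 0.7211 -0.0731  0.0555] max z 0.058 top [ 0.7207 -0.0732  0.0556]
top white 8 [301.4 132. ] med [ 0.7255 -0.0931  0.055 ] max z 0.057 top [ 0.7243 -0.0916  0.0553]
top white 5 [279.4 139. ] med [ 0.7005 -0.0241  0.0564] max z 0.057 top [ 0.7005 -0.0241  0.0564]
top white 61 [296.8 144. ] med [ 0.6859 -0.0795  0.0561] max z 0.058 top [ 0.6875 -0.0782  0.0562]
top white 4 [278.8 142.2] me
[... 2990 characters left out ...]
 med [ 0.7577 -0.0968  0.0526] max z 0.054 top [ 0.7577 -0.0968  0.0526]
scene white 12 [317.7 292.2] med [0.7384 0.0778 0.0528] max z 0.055 top [0.7384 0.0778 0.0528]
scene white 117 [277.5 302.7] med [ 0.7745 -0.0078  0.0456] max z 0.049 top [ 0.7742 -0.0071  0.0462]
scene green 99 [405.8 232. ] med [0.5038 0.2918 0.0668] max z 0.072 top [0.4988 0.294  0.0682]
scene red 98 [431.7 232.2] med [0.4943 0.3585 0.0667] max z 0.07 top [0.493  0.3605 0.0677]
scene box ((625.6240844726562, -23.252357482910156), (277.63909912109375, 197.430419921875), 6.153510570526123) [[477.0, 60.0], [498.0, -136.0], [774.0, -107.0], [753.0, 90.0]]
scene steel [ 0.927205   -0.37455422  0.66646564 -0.04271315] 1008
```

```bash
python3 - <<'E'
import cv2,numpy as np
a=cv2.resize(cv2.imread("pics/top0.png")[105:220,215:325],None,fx=4,fy=4,interpolation=cv2.INTER_CUBIC)
b=cv2.resize(cv2.imread("pics/scene0.png")[200:315,230:320],None,fx=4,fy=4,interpolation=cv2.INTER_CUBIC)
cv2.imwrite("pics/crop.png",np.hstack([a,b]))
E
```

```text
(no output)
```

View pics/crop.png

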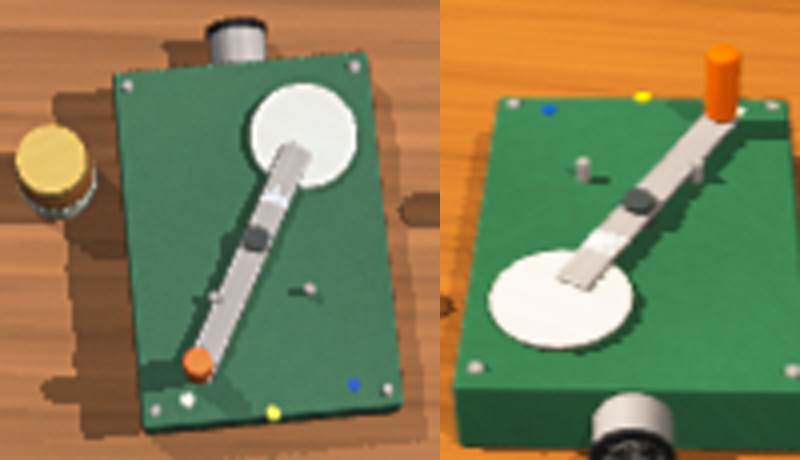

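Combining both views, the box centre is about (0.6246, −0.024) with yaw 6.25°, so the pivot is about (0.6195, −0.0244). The dots and bar put the closed lever at about 157.8° and fully open at about 215.1°. The crop shows nothing in the knob's way at its height. Next I check the IK for both wrist options and approach.

```bash
cat >> h.py <<'E'
from scipy.spatial.transform import Rotation as Ro
PIV=np.array([.6196,-.0244]); A0=np.radians(157.8)
def down(yaw): return (Ro.from_euler("z",yaw)*Ro.from_euler("x",np.pi)).as_quat()  # tool x at yaw
def pose(q,gap,tip,flip):
    a=A0+q; t=np.array([-np.sin(a),np.cos(a)]); k=PIV+.11*np.array([np.cos(a),np.sin(a)])
    return [*(k-t*gap),tip+.025], down(a+np.pi/2+(np.pi if flip else 0))
E
python3 - <<'E'
from h import *
from workcell import r,command_gripper,optics
best=None
for f in(0,1):
    s=[r.solve_ik(*pose(q,g,z,f)) for q,g,z in((0,.045,.2),(0,.045,.074),(.5,.022,.074),(1.,.022,.074))]
    print(f,[None if x is None else np.round(x,2) for x in s])
    if all(x is not None for x in s) and (best is None): best=f
    elif all(x is not None for x in s) and max(abs(x[5]) for x in s)<m: best=f
    m=max(abs(x[5]) for x in s) if all(x is not None for x in s) else 9
print("flip",best)
command_gripper(0.0,40)
r.reach(*pose(0,.045,.2,best))
st=r.read_state(); print(st["time_s"],st["eef_pos"],st["grip_width"])
r.move_straight(pose(0,.045,.074,best)[0],speed=.12,max_force=10)
st=r.read_state(); print(st["time_s"],st["eef_pos"],st["contact_force"])
p,d=optics.get_image("top"); q,_=optics.get_image("scene")
a=cv2.resize(p[105:255,205:325],None,fx=3,fy=3); b=cv2.resize(q[165:315,220:350],None,fx=3,fy=3)
cv2.imwrite("pics/app.png",np.hstack([a,b])[:,:,::-1])
E
```

```text
0 [array([-0.03,  0.37,  1.49,  0.  ,  1.29, -2.79]), array([-0.03,  0.5 ,  1.66,  0.  ,  0.98, -2.79]), array([-0.18,  0.45,  1.74, -0.  ,  0.95,  2.85]), array([-0.28,  0.47,  1.71, -0.  ,  0.96,  2.25])]
1 [array([-0.03,  0.37,  1.49, -0.  ,  1.29,  0.35]), array([-0.03,  0.5 ,  1.66, -0.  ,  0.98,  0.35]), array([-0.18,  0.45,  1.74, -0.  ,  0.95, -0.29]), array([-0.28,  0.47,  1.71,  0.  ,  0.96, -0.89])]
flip 1
3.1583 [0.53485123 0.05797986 0.22497663] -7.603806850314084e-05
4.3583 [0.53525414 0.05880438 0.09969003] [-0.24672145  0.09525242  0.0041595 ]
```

View pics/app.png

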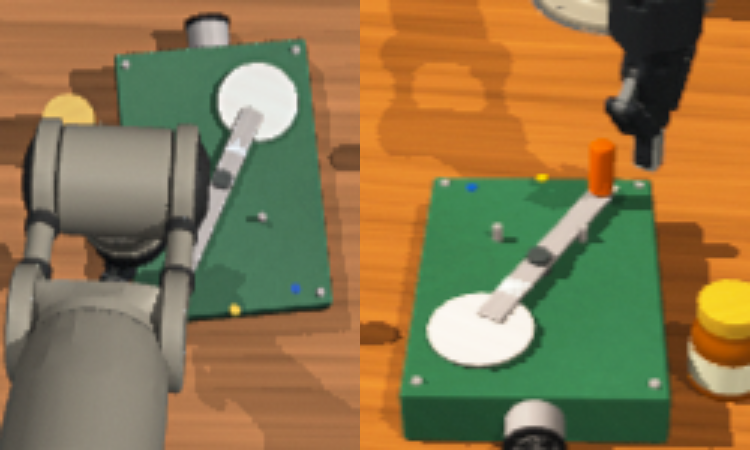

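The fingertip is to the left of the knob (scene crop, knob at about (601,165), tip at about (648,160)) and above the box. Now I push along the arc under a force guard.

```bash
python3 - <<'E'
from h import *
from workcell import r,command_gripper,optics
g=.022
for q in [0.0,.1,.2,.3,.4,.5,.6,.7,.8,.9,1.0,1.03]:
    p,o=pose(q,g,.074,1); hit=r.move_straight(p,o,speed=.04,max_force=22)
    st=r.read_state(); print(q,hit,round(st["time_s"],2),np.round(st["contact_force"],1),np.round(st["eef_pos"],4))
    if hit: break
a=A0+q; t=np.array([-np.sin(a),np.cos(a),0]); e=np.array(st["eef_pos"])
r.move_straight(e-t*.04,speed=.12); r.move_straight(e-t*.04+[0,0,.15],speed=.2)
st=r.read_state(); print(st["time_s"],st["contact_force"])
for f,(n,b) in {"top":("top",(105,255,205,325)),"scene":("scene",(165,315,220,350))}.items():
    p,d=optics.get_image(n); np.savez(n+"1.npz",p=p,d=d,**optics.camera_model(n)); 
    im=cv2.resize(p[b[0]:b[1],b[2]:b[3]],None,fx=3,fy=3); A=im if n=="top" else np.hstack([A,im])
cv2.imwrite("pics/open.png",A[:,:,::-1])
E
```

```text
0.0 False 5.18 [ 0.8  1.8 -0.5] [0.5261 0.0376 0.099 ]
0.1 False 5.62 [0.4 2.2 0.5] [0.5204 0.028  0.099 ]
0.2 False 6.05 [-0.3 -0.2 -0.1] [0.5156 0.0174 0.099 ]
0.3 False 6.48 [-0.3 -0.  -0. ] [0.512  0.0071 0.099 ]
0.4 False 6.92 [ 0.4 -0.1 -0.7] [ 0.5094 -0.0037  0.099 ]
0.5 False 7.35 [0.6 1.5 0.6] [ 0.5079 -0.0145  0.099 ]
0.6 False 7.78 [2.1 3.4 0.2] [ 0.5076 -0.0258  0.099 ]
0.7 False 8.22 [0.7 0.5 0.3] [ 0.508  -0.0376  0.099 ]
0.8 False 8.65 [ 0.6 -0.2  0.2] [ 0.5099 -0.0484  0.099 ]
0.9 False 9.08 [ 0.2  0.1 -0.4] [ 0.5128 -0.059   0.099 ]
1.0 False 9.52 [-2.6  6.2  2.7] [ 0.5159 -0.0678  0.0988]
1.03 False 9.77 [-6.3 16.1  7.8] [ 0.5157 -0.0684  0.0987]
11.1917 [0.19185111 0.24162128 0.61626666]
```

View pics/open.png

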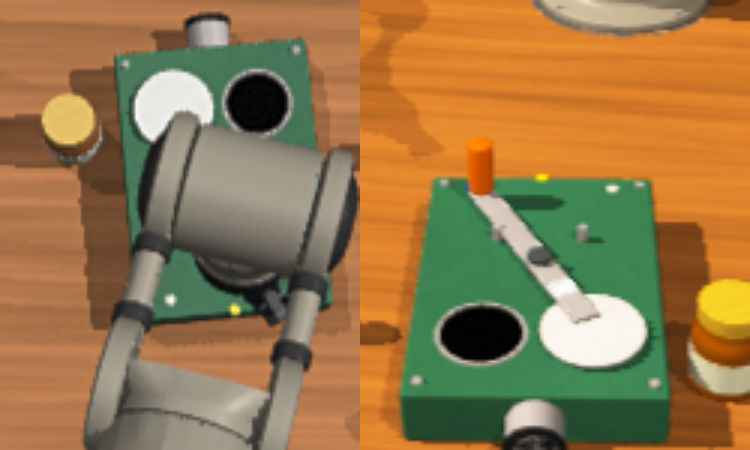

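The gate is open: the knob covers the blue dot, the lever rests against the right pin and the port is uncovered. The contact force rose to 17 N at the hard stop. Next, the start button.

```bash
python3 - <<'E'
from h import *
from workcell import r,command_gripper,optics
c=np.load("top0.npz"); s=np.load("scene0.npz")
B=(atz(c,171.9,202.,.068)+atz(s,405.8,231.5,.068))/2; print(atz(c,171.9,202.,.068),atz(s,405.8,231.5,.068))
o=down(np.radians(10)); P=lambda z:[B[0],B[1],z+.025]
for y in(10,-80,100): print(y,np.round(r.solve_ik(P(.2),down(np.radians(y))),2))
r.reach(P(.2),o)
r.move_straight(P(.09),speed=.12,max_force=8)
st=r.read_state(); print(st["time_s"],st["eef_pos"])
for z in np.arange(.074,.0555,-.001):
    hit=r.move_straight(P(z),speed=.02,max_force=14)
    st=r.read_state(); f=st["contact_force"]; print(round(z,3),hit,np.round(f,1),round(st["eef_pos"][2]-.025,4))
    if hit or f[2]>11: break
r.hold(.3)
q,_=optics.get_image("scene"); cv2.imwrite("pics/press.png",cv2.resize(q[140:290,350:500],None,fx=4,fy=4)[:,:,::-1])
st=r.read_state(); print(st["time_s"],st["contact_force"],st["eef_pos"])
E
```

```text
[0.49700025 0.29210353 0.068     ] [0.50288537 0.29176475 0.068     ]
10 [ 0.4   0.44  1.37 -0.    1.33  1.79]
-80 [ 0.4   0.44  1.37  0.    1.33 -2.92]
100 [ 0.4   0.44  1.37 -0.    1.33  0.22]
14.625 [0.50044006 0.29213709 0.11579044]
0.074 False [-0.3 -0.1  0.2] 0.0741
0.073 False [-0.   1.1  0.1] 0.073
0.072 False [-0.1 -0.9  0.4] 0.0719
0.071 False [-0.4  0.  -0.1] 0.0709
0.07 False [ 0.   0.3 -0.1] 0.0699
0.069 False [0.1 1.1 0.2] 0.0689
0.068 False [ 0.5 -0.3 -0.2] 0.0679
0.067 False [-0.3 -0.9 -0.4] 0.0669
0.066 False [-0.2 -0.4  0.3] 0.0659
0.065 False [-0.1 -0.4 -0.3] 0.0649
0.064 False [ 0.6 -1.2  0.3] 0.0639
0.063 False [ 0.1 -0.5  0.1] 0.0629
0.062 False [ 0.5 -0.1  0.5] 0.0619
0.061 False [-0.1  0.1 -0.6] 0.0609
0.06 False [-0.   0.1 -0.1] 0.06
0.059 False [ 0.1  0.1 -0.4] 0.0589
0.058 False [0.  0.2 1. ] 0.0579
0.057 False [-0.6 -0.2 -0.3] 0.0569
0.056 False [ 0.3 -0.2  0.3] 0.0559
20.425 [-0.99907753  1.27536688 -0.19265215] [0.49996599 0.29191031 0.08102043]
```

View pics/press.png

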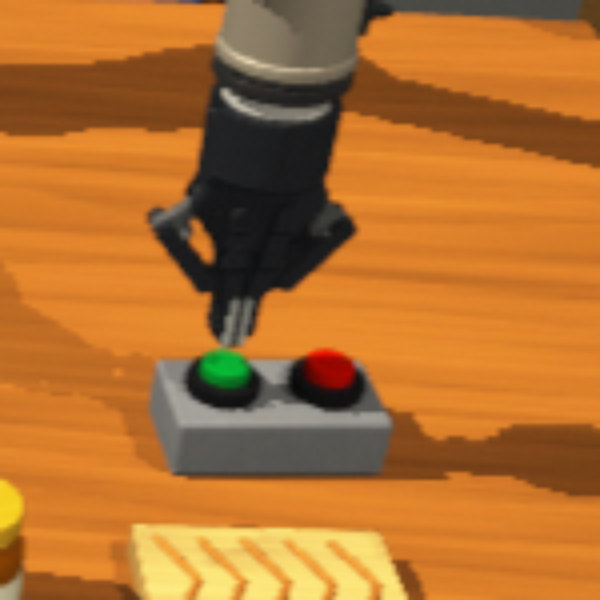

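The picture shows the closed tip at about (235,343) in the crop, above or behind the green button at about (225,368). There is no contact, although the commanded tip height is 56 mm. I'll measure the tip with depth.

```bash
python3 - <<'E'
from h import *
from workcell import r,optics
s=r.read_state(); e=np.array(s["eef_pos"]); print(e,s["grip_width"])
p,d=optics.get_image("scene"); c=dict(optics.camera_model("scene"),d=d)
def proj(X): x=c["K"]@(c["R"]@X+c["t"]); return (x[:2]/x[2]).round(1)
print("tip proj",proj(e-[0,0,.025]),"tcp",proj(e),"button",proj(np.array([.5,.292,.068])))
for u in(405,408,411):
  for v in range(210,242,2):
    m=np.zeros(d.shape,bool); m[v,u]=1; P=pts(c,m)
    if len(P): print(u,v,P[0].round(3),p[v,u])
E
```

```text
[0.49996599 0.29191031 0.08102043] -0.00015954927541894477
tip proj [405.  234.6] tcp [406.5 226.8] button [405.8 230.9]
405 210 [0.511 0.278 0.139] [19 21 19]
405 212 [0.507 0.279 0.13 ] [21 21 23]
405 214 [0.505 0.281 0.123] [22 23 24]
405 216 [0.511 0.28  0.121] [23 23 24]
405 218 [0.507 0.282 0.112] [25 25 25]
405 220 [0.509 0.283 0.107] [28 29 28]
405 222 [0.504 0.285 0.098] [33 32 32]
405 224 [0.508 0.285 0.095] [109 108  99]
405 226 [0.38  0.314 0.002] [169 132  95]
405 228 [0.488 0.291 0.069] [ 25 175  51]
405 230 [0.495 0.291 0.067] [  8 178  51]
405 232 [0.508 0.289 0.07 ] [ 10 183  53]
405 234 [0.51  0.289 0.065] [  9 140  40]
405 236 [0.51  0.29  0.059] [ 17 101  34]
405 238 [0.519 0.289 0.059] [30 28 29]
405 240 [0.518 0.291 0.052] [19 17 17]
408 210 [0.512 0.285 0.14 ] [26 26 26]
408 212 [0.513 0.285 0.135] [26 26 28]
408 214 [0.509 0.287 0.126] [52 52 49]
408 216 [0.513 0.287 0.123] [119 119 107]
408 218 [0.51  0.289 0.115] [118 118 106]
408 220 [0.514 0.289 0.111] [109 107  98]
408 222 [0.508 0.291 0.102] [93 93 84]
408 224 [0.508 0.292 0.095] [78 76 70]
408 226 [0.51
[... 264 characters left out ...]
[30 28 28]
408 240 [0.518 0.298 0.053] [17 16 16]
411 210 [0.501 0.294 0.134] [18 19 19]
411 212 [0.506 0.294 0.13 ] [18 20 20]
411 214 [0.505 0.295 0.124] [53 53 49]
411 216 [0.508 0.296 0.12 ] [103 103  93]
411 218 [0.51  0.296 0.116] [117 116 105]
411 220 [0.508 0.298 0.108] [119 117 107]
411 222 [0.507 0.299 0.102] [99 98 89]
411 224 [0.505 0.3   0.094] [166 118  79]
411 226 [0.378 0.332 0.001] [218 132  56]
411 228 [ 0.385  0.331 -0.   ] [220 127  40]
411 230 [0.494 0.306 0.068] [ 71 116  61]
411 232 [0.5   0.306 0.066] [  7 149  44]
411 234 [0.506 0.305 0.063] [13 94 29]
411 236 [0.508 0.306 0.058] [15 41 20]
411 238 [0.515 0.305 0.057] [26 25 25]
411 240 [0.517 0.306 0.052] [17 17 18]
```

Depth puts the real tip at z ≈ 0.090, about 34 mm above where the pose and the 25 mm tip extent put it. The xy is right, about (0.50, 0.292). The fingers seem shorter than specified, so I continue down slowly under the force guard until contact.

```bash
python3 - <<'E'
from h import *
from workcell import r,optics
e=np.array(r.read_state()["eef_pos"]); e[:2]=[.4995,.292]
print(r.move_straight([e[0],e[1],.066],speed=.04,max_force=6))
st=r.read_state(); print(st["time_s"],st["contact_force"].round(1) if hasattr(st["contact_force"],"round") else st["contact_force"],st["eef_pos"])
z=st["eef_pos"][2]; z0=None
while z>.040:
    z-=.001; hit=r.move_straight([e[0],e[1],z],speed=.02,max_force=14)
    st=r.read_state(); f=np.array(st["contact_force"]); print(round(z,3),hit,f.round(1),round(st["eef_pos"][2],4))
    if hit or f[2]>11: break
r.hold(.3)
q,d=optics.get_image("scene"); cv2.imwrite("pics/press2.png",cv2.resize(q[165:265,360:460],None,fx=5,fy=5)[:,:,::-1])
st=r.read_state(); print(st["time_s"],st["contact_force"],st["eef_pos"])
E
```

```text
False
21.0 [-0.3  0.5  1.5] [0.49939548 0.29193358 0.06569811]
0.065 False [ 0.3  0.1 -0. ] 0.0648
0.064 False [ 0.3  0.1 -0.5] 0.0637
0.063 False [-0.1 -0.6 -0.1] 0.0626
0.062 False [-0.2 -0.1 -0.3] 0.0616
0.061 False [-0.1 -0.3  2.6] 0.0608
0.06 False [-1.  -0.2  3.1] 0.0598
0.059 False [0.2 0.3 2.6] 0.0588
0.058 False [-0.5  0.2  4.4] 0.0578
0.057 False [-0.9 -0.4  3.7] 0.0567
0.056 False [ 0.5 -0.4  3.9] 0.0558
0.055 False [-1.8 -1.3  8.6] 0.0554
0.054 False [-3.3 -2.  15.2] 0.0553
24.35 [-4.45011964 -1.01718275 16.12500031] [0.49966134 0.29206812 0.05526868]
```

View pics/press2.png

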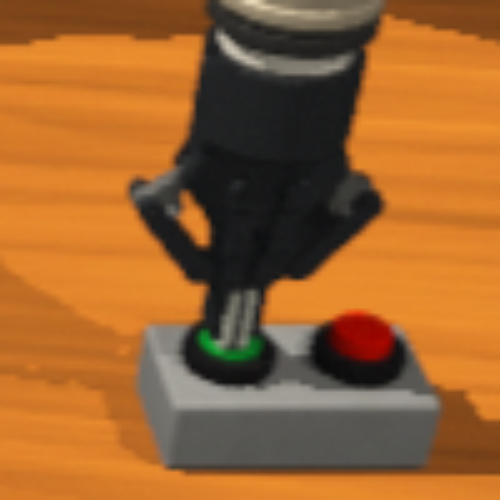

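The green button is fully down: a spring force over 6 mm of travel, then a hard bottom at 16 N. The red one is untouched. Now I move clear and check the scene.

```bash
python3 - <<'E'
from h import *
from workcell import r,optics
r.move_straight([.4995,.292,.25],speed=.15)
j=list(r.read_state()["joint_positions"]); j[0]=1.2; r.movej(j)
st=r.read_state(); print(st["time_s"],st["contact_force"],st["eef_pos"])
p,_=optics.get_image("top"); q,d=optics.get_image("scene")
a=cv2.resize(p,(400,300)); b=cv2.resize(q,(400,300)); cv2.imwrite("pics/end.png",np.vstack([np.hstack([a,b]),np.hstack([cv2.resize(p[105:225,200:360],(400,300)),cv2.resize(q[195:315,230:390],(400,300))])])[:,:,::-1])
c0=np.load("scene0.npz")
df=cv2.absdiff(q,c0["p"]).max(2)>50; k,_,s,_=cv2.connectedComponentsWithStats(df.astype(np.uint8)); print([x.tolist() for x in s[1:] if x[4]>25 and x[1]>120])
E
```

```text
27.4667 [ 0.04777521 -0.51457569  0.00593724] [0.13750618 0.56154344 0.24886922]
[[305, 131, 36, 19, 443], [355, 139, 151, 21, 1566], [223, 169, 300, 39, 5696], [242, 214, 77, 75, 2547], [336, 246, 10, 5, 45]]
```

View pics/end.png

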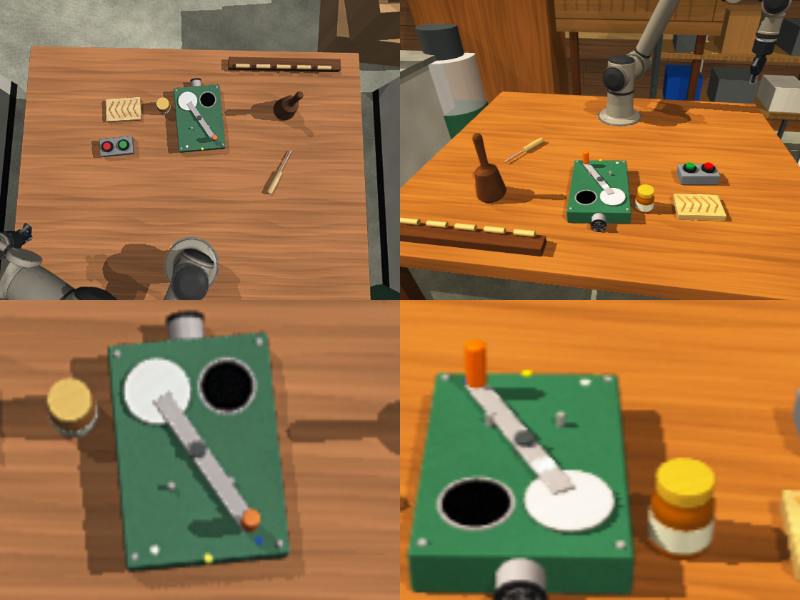

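The gate is fully open, with the knob in line with the blue dot and the lever against its pin. The arm is clear. The image differences are only the gate and arm or lever shadows, so the loose items have not moved.

```bash
python3 -c "
from workcell import r
r.finish_job(); print(r.read_state()['time_s'])"
```

```text
the job is handed in; nothing more can be done
the job is handed in; nothing more can be done
```

The dust gate is fully open, and the green start button was then pressed all the way down. I handed the job in shortly after 27.5 s on the robot's clock, with the arm clear of everything.

- **Gate:** I pushed the knob along its arc with the closed fingertips, through the half-open notch to the hard stop (about 18–19 N). The last pictures show the knob at the blue dot, the lever against its stop pin and the port uncovered.
- **Start button:** I pressed it until it bottomed out, about 6 mm of travel and 16 N. It had sprung back by the last picture.
- **Everything else:** The red button was not touched. Comparing the first and last scene images showed no movement of the mallet, jar, gouge or panel, only the gate, the arm and shadows.

**Check that disagreed:** My first press stopped in the air above the button. The fingertips were about 34 mm higher than the reported pose and the 25 mm tip extent implied. Depth and contact both confirmed this, so I pressed again under force guard. If the same offset applied during the knob push, the contact was near the top of the knob, but the gate still opened fully.

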